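Put the grinding wheels away on the gated storage rail

ROBOT

A 7-joint arm with a two-finger parallel gripper is mounted at the origin on the work surface. World frame = base frame: x ahead of the robot, y to its left, z up, the work surface at z = 0. Lengths are in m, angles in rad, forces in N, time in s.
With the tool pointing down it reaches from about 0.4 to 0.85 m from the base axis. Payload 10.4 kg.
Tool frame: the origin (TCP) lies where the fingers leave the gripper's body, on its centre line; the fingertips stand r.tip_extent ahead of it and the grasp point (between the pads) lies 54 mm ahead of it (r.tip_extent is the distance from the TCP to the fingertips, in m); z points along the fingers, y is the line along which they close (so a half turn about z gives the same grasp; the last joint's range is limited). The gripper opens to 85 mm and grips with 20 to 120 N. Pads are 22 mm wide; open, the fingers measure 114 mm over their backs; the gripper's body (76 mm by 85 mm) begins 54 mm behind the grasp point. The pads swing forward as they close: fully open they stand 13 mm farther back than shut.
Start: joints at [-1.146, 0.332, -0.065, 1.46, 0.022, 1.35, -0.088], TCP at [0.271, 0.563, 0.304] pointing down, gripper open.
Joint ranges: [-2.6, 2.6], [-0.5, 2.12], [-1.47, 1.34], [0.16, 2.42], [-1.27, 4.41], [0.06, 2.06], [-2.6, 2.6]. Speed limits (rad/s): [2.22, 2.22, 2.79, 2.79, 3.14, 3.14, 3.14].

INTERFACE

Orientations are given as a unit quaternion [w, x, y, z].
In Python, from cell import r gives the robot as it stands.
- The arm moves only by the tool drive_effector, called after "Call:" as name(argument=value, ...) on one line, values as JSON. Schema: {"type":"object","properties":{"plan":{"type":"object","properties":{"increments":{"type":"array","items":{"type":"array","items":{"type":"number"},"minItems":7,"maxItems":7},"minItems":1,"maxItems":10}},"additionalProperties":false,"required":["increments"]},"grip_n":{"type":"number"},"only":{"type":"string"},"quiet":{"type":"boolean"},"lines":{"type":"string"}},"required":["plan"],"additionalProperties":false}. plan is an object whose key "increments" holds a list of rows, 1 to 10 of them, each of 7 numbers: dx, dy, dz in m, then a rotation vector rx, ry, rz in rad, then the finger opening in m; each row shifts and turns the commanded pose from where the row before left it, along the tool's axes as they then stand; what a row does not reach is not made up. A row lasts 1/10 s, in which the tool goes at most 0.05 m and 0.15 rad, less where a joint would pass 70% of its speed; a pose out of reach is approached as far as the arm can. The fingers move at their own pace and stop on an object; grip_n is the grip in N (left out, the last holds). Time passes only in rows, so rows that do not move let the fingers close. The tool returns the time, the measured TCP pose, the force, the opening and the grip force at its end. only (a regular expression) keeps the lines of the reply that match it, lines (a string "A,B") keeps lines A to B, and quiet returns only ok. Input that does not fit is refused with a message, and nothing moves.
- r.read_state(): the state, without advancing time (a new reading comes with each control period).
- r.capture(name): name is "side" or "top"; returns the picture (384x512x3 uint8, red, green, blue); there is no depth.
- r.camera_info(name): a dict with "fx", "fy", "cx", "cy" (pixels), "origin" and "attitude" of the camera in the world. Camera axes: x right, y down, z forward; pixel columns grow to the right and rows downward; lengths in m; the calibration is good to about 2 mm. A picture is of the moment at which its call begins. camera_info takes no time and is no camera call.
- r.close_job(): hands the job in; it is judged then, once.
The state is a dict: "time": time; "joints": joint angles; "joint_velocities": joint speeds; "joint_torque": joint torques, N m; "tool_pos": TCP position; "tcp_rot": TCP orientation; "contact_force": force on the tool from outside, world axes, zero at the start; "torque": the same for the moment, N m; "gripper_width": finger opening in m; "grip_force": force on a finger pad.
Only numpy, scipy, OpenCV 4.12 (cv2) and the standard library are available. Lean on these libraries where they do the work, as an engineer would, in place of code of your own. Each camera call takes 0.05 s, during which the arm holds its last target. There are 200 camera calls.

TASK

Put the grinding wheels away on the storage rail: pull the green-handled gate bolt fully out to its stop, then hook every wheel carrier standing on the bench onto the open right-hand part of the rail, before the gate, and slide it along past the gate until it hangs level with the mark of its own colour (within a centimetre). When all of them hang at their marks, push the gate bolt fully home again, and leave the other things on the bench where they are.

Things in the scene. Friction and masses are not known exactly. Their poses are not given: they have to be found in the camera images.
- rail: Storage rail fixture, fixed. Origin on the bench top below the rail's axis, level with the gate bolt; y runs along the rail (robot's left), x away from the robot. The rail is a round bar, diameter 12, axis 210 high at x=0, from its free right end at y=-170 to a green post at y=+290. White gate housing block in front: x -102 to -70, y -20 to +20, 80 high.
- rail_end (a point): Tip of the rail's free right end, on its axis, 210 above the bench (x=0, y=-170 in the rail's frame).
- keeper_start (a point): Right end of the thin keeper bar (diameter 6, 220 high, x=+36, from y=+30 to +290 in the rail's frame), held by a green beam behind it (x=+75 to +95, top 226 high). Where the keeper is, a hooked carrier's rear pin is under it and it can be lifted at most 8: hook carriers on at y below 0, then slide them.
- gate (a joint): Sprung gate bolt (m): 0 = home, its rod (diameter 10, 62 high) reaching to x=-20 in the rail's frame, across the wheels' path; 0.045 = pulled out against its stop, along the rail fixture's -x (towards the robot), the way clear. Pulling takes 4 N rising to 7 N; a friction catch holds it wherever it is left; about 5 N pushes it home.
- gate_knob (a point): Centre of the green grip block on the gate bolt, 18 (x) by 20 (y) by 30 high, 62 above the bench; with the bolt home it is at x=-130, y=0 in the rail's frame. It moves with the bolt.
- carrier_red: Grinding-wheel carrier with red grip, 0.45 kg, may be absent. Origin under the centre of its flat foot (84 x by 56 y by 12 high), z up; stands by itself, yaw within 0.3 of the world's (mouth away from the robot) at the start. A brick-red wheel, diameter 96, 8 thick, stands on the foot in its x-z plane, top 108 high. Red grip block on top: 16 by 16, 188 to 236 high, at x=y=0.
- hook_red (a point): Point in the red carrier's hook where the rail's axis (along y) lies when hung: 176 above its origin, so the foot hangs 34 above the bench. Flat hook 18 wide, mouth to +x: stem's inner face x=-16, peaked roof above, lip at x=16 to 21 down to 23 below this point; below it the mouth is free to 54 below (at x=0). Rear pin (diameter 6) behind the lip to x=+44, 6 below.
- mark_red: Red mark: a red plate 24 wide on top of the beam, origin 85 behind the rail's axis and 226 high; the red carrier belongs where its centre is level with the plate's centre along the rail. The three marks are 65 to 85 apart; their order changes from start to start.
- carrier_yellow: Grinding-wheel carrier with yellow grip, 0.45 kg, may be absent. Origin under the centre of its flat foot (84 x by 56 y by 12 high), z up; stands by itself, yaw within 0.3 of the world's (mouth away from the robot) at the start. A brick-red wheel, diameter 96, 8 thick, stands on the foot in its x-z plane, top 108 high. Yellow grip block on top: 16 by 16, 188 to 236 high, at x=y=0.
- hook_yellow (a point): Point in the yellow carrier's hook where the rail's axis (along y) lies when hung: 176 above its origin, so the foot hangs 34 above the bench. Flat hook 18 wide, mouth to +x: stem's inner face x=-16, peaked roof above, lip at x=16 to 21 down to 23 below this point; below it the mouth is free to 54 below (at x=0). Rear pin (diameter 6) behind the lip to x=+44, 6 below.
- mark_yellow: Yellow mark: a yellow plate 24 wide on top of the beam, origin 85 behind the rail's axis and 226 high; the yellow carrier belongs where its centre is level with the plate's centre along the rail. The three marks are 65 to 85 apart; their order changes from start to start.
- carrier_blue: Grinding-wheel carrier with blue grip, 0.45 kg, may be absent. Origin under the centre of its flat foot (84 x by 56 y by 12 high), z up; stands by itself, yaw within 0.3 of the world's (mouth away from the robot) at the start. A brick-red wheel, diameter 96, 8 thick, stands on the foot in its x-z plane, top 108 high. Blue grip block on top: 16 by 16, 188 to 236 high, at x=y=0.
- hook_blue (a point): Point in the blue carrier's hook where the rail's axis (along y) lies when hung: 176 above its origin, so the foot hangs 34 above the bench. Flat hook 18 wide, mouth to +x: stem's inner face x=-16, peaked roof above, lip at x=16 to 21 down to 23 below this point; below it the mouth is free to 54 below (at x=0). Rear pin (diameter 6) behind the lip to x=+44, 6 below.
- mark_blue: Blue mark: a blue plate 24 wide on top of the beam, origin 85 behind the rail's axis and 226 high; the blue carrier belongs where its centre is level with the plate's centre along the rail. The three marks are 65 to 85 apart; their order changes from start to start.
- spare_wheel: Grey spare wheel lying flat under the rail, diameter 80, 12 high; bystander, to be left where it is. Origin at the centre of its underside.
- flange: Steel ring, diameter 64, 12 high; bystander, to be left where it is. Origin at the centre of its underside.
- spanner: Spanner 160 long, lying flat; bystander, to be left where it is. Origin at the centre of its underside.
- brush: Brush 170 long, lying flat; bystander, to be left where it is. Origin at the centre of its underside.
- oil_bottle: Blue bottle with red cap, diameter 60, 150 high; bystander, to be left where it is. Origin at the centre of its underside.
- bolt_tray: Grey open tray 90 by 120 by 35 high; bystander, to be left where it is. Origin at the centre of its underside.
- collet: Brass cylinder, diameter 36, 40 high; bystander, to be left where it is. Origin at the centre of its underside.

How it is judged:
By the outcome, as a careful person would: the job done as asked, in the order asked, and still so for the second after the job is handed in, with the robot touching nothing.
Of carrier_red, carrier_yellow, carrier_blue only 2 to 3 are there at a start; the rules pass over those that are not, and their reading is None.
At some moment in a run one of carrier_red, carrier_yellow, carrier_blue may be knocked a few centimetres aside while the robot is not near it.
It also fails if it takes over 210 s, if anything falls off the work surface, if the arm or the gripper's body presses on something with over 40 N, if the wrist force passes 120 N, or if a joint passes its speed limit or range.

## Working session

There is one attempt and no reset: what is moved stays moved. The work goes in short steps, Python scripts to look and compute and a tool call to move; the robot and the scene stay as the last step left them, time stands still between calls to the robot, and variables do not carry over. Pictures are saved under pics/ and viewed, at most 14 in all, crops included, and the job is handed in when it is done.

```bash
ls; mkdir -p pics; python3 - <<'E'
from cell import r
import cv2
for n in("side","top"):
    im=r.capture(n); cv2.imwrite(f"pics/{n}0.png",im[:,:,::-1]); print(n,r.camera_info(n))
s=r.read_state(); print(s, r.tip_extent)
E
```

```text
cell.py
pics
side {'fx': 389.20822961180056, 'fy': 389.20822961180056, 'cx': 256.3103283627489, 'cy': 191.7443897765579, 'origin': array([ 0.41911278, -0.84680462,  0.72101481]), 'attitude': array([-0.47366211,  0.87784581, -0.05923881,  0.039009  ])}
top {'fx': 448.82475855040394, 'fy': 448.82475855040394, 'cx': 256.8687097077817, 'cy': 185.09999913262567, 'origin': array([0.27878815, 0.03135967, 1.52822473]), 'attitude': array([-0.06377709,  0.70524799, -0.70276663,  0.0683872 ])}
{'time': 0.1, 'joints': array([-1.14559378,  0.33282291, -0.06473568,  1.46082526,  0.02158714,
        1.34988129, -0.08850815]), 'joint_velocities': array([-1.93039320e-03, -7.81407079e-04, -7.57978280e-05, -1.50931754e-03,
       -4.31999514e-04,  8.96574022e-04,  1.19584642e-03]), 'joint_torque': array([ 4.01094421e-04, -6.26737261e+01,  4.83145122e-02, -3.92437148e+01,
        1.62275007e-02,  6.79332821e-03, -2.49476437e-05]), 'tool_pos': array([0.2704943 , 0.5631822 , 0.30320194]), 'tcp_rot': array([-1.23364062e-04,  2.22015021e-01,  9.75043048e-01, -6.08622376e-04]), 'contact_force': array([0.65338275, 0.09569711, 0.79328327]), 'torque': array([ 0.07930797, -0.04222666, -0.02354549]), 'grip_force': 0.0, 'gripper_width': 0.08551557177967169} 0.0726
```

View pics/side0.png

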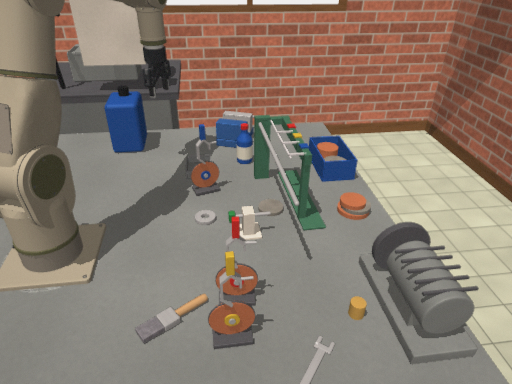

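View pics/top0.png

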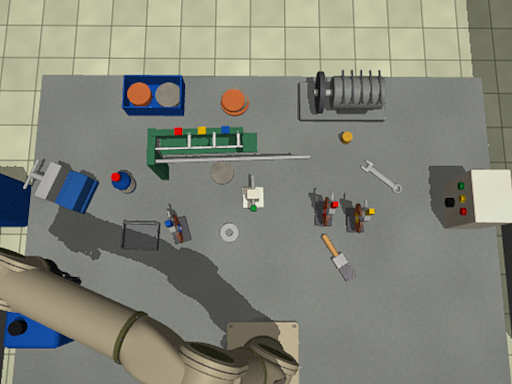

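The overview shows all three carriers. In the top view the grips are red (334,204), yellow (371,211) and blue (168,223). The marks are red (178,131), yellow (202,130) and blue (226,129), the rail's free end is at (310,157), and the knob is at (253,208).

```bash
cat > h.py <<'E'
import numpy as np,cv2
from scipy.spatial.transform import Rotation as R
from cell import r
def cam(n):
    c=r.camera_info(n); q=c['attitude']; return c,R.from_quat([q[1],q[2],q[3],q[0]]).as_matrix()
def ray(n,u,v):
    c,M=cam(n); d=M@np.array([(u-c['cx'])/c['fx'],(v-c['cy'])/c['fy'],1]); return c['origin'],d/np.linalg.norm(d)
def plane(n,u,v,z):
    o,d=ray(n,u,v); return o+d*(z-o[2])/d[2]
def proj(n,p):
    c,M=cam(n); q=M.T@(np.asarray(p)-c['origin']); return np.array([c['fx']*q[0]/q[2]+c['cx'],c['fy']*q[1]/q[2]+c['cy']])
def tri(a,b):
    (o1,d1),(o2,d2)=ray('top',*a),ray('side',*b)
    t=np.linalg.lstsq(np.c_[d1,-d2],o2-o1,rcond=None)[0]; p,q=o1+t[0]*d1,o2+t[1]*d2
    return (p+q)/2,np.linalg.norm(p-q)
HUE={'red':((0,6),(174,180)),'yellow':((20,32),),'blue':((105,125),),'green':((55,90),)}
def blobs(im,col,amin=6,s=150,v=60):
    h=cv2.cvtColor(im,cv2.COLOR_RGB2HSV); m=np.zeros(h.shape[:2],np.uint8)
    for a,b in HUE[col]: m|=cv2.inRange(h,(a,s,v),(b,255,255))
    n,_,st,ce=cv2.connectedComponentsWithStats(m)
    return [(ce[i].round(1),st[i].tolist()) for i in range(1,n) if st[i][4]>=amin]
E
python3 - <<'E'
from h import *
T,S=cv2.imread('pics/top0.png')[:,:,::-1],cv2.imread('pics/side0.png')[:,:,::-1]
for c in HUE:
    for n,im,(x0,y0,x1,y1) in(('top',T,(130,110,400,260)),('side',S,(170,100,330,350))):
        print(c,n,[(b[0].tolist(),b[1]) for b in blobs(im,c) if x0<b[0][0]<x1 and y0<b[0][1]<y1])
for n,u,v,z in(('top',310,157,.21),('top',155,160,.21),('top',334,204,.23),('top',371,211,.23),('top',168,223,.23),('top',253,208,.07)): print(u,v,plane(n,u,v,z).round(3))
a=cv2.resize(np.ascontiguousarray(T[110:250,140:330]),None,fx=4,fy=4,interpolation=2); cv2.imwrite('pics/c1.png',a[:,:,::-1])
a=cv2.resize(np.ascontiguousarray(T[180:250,300:400]),None,fx=7,fy=7,interpolation=2); cv2.imwrite('pics/c2.png',a[:,:,::-1])
E
```

```text
red top [([177.5, 131.0], [174, 128, 8, 7, 56]), ([333.9, 204.4], [331, 202, 7, 6, 39]), ([324.0, 211.4], [323, 207, 3, 10, 21])]
red side [([244.0, 126.1], [241, 123, 7, 7, 42]), ([291.1, 125.4], [287, 123, 9, 5, 33]), ([235.0, 226.9], [232, 217, 7, 21, 146]), ([232.3, 282.6], [230, 278, 9, 9, 31]), ([242.4, 282.3], [242, 281, 2, 4, 7])]
yellow top [([201.4, 130.4], [198, 127, 8, 8, 63]), ([346.3, 137.2], [342, 132, 10, 12, 94]), ([370.1, 211.5], [366, 209, 9, 6, 44]), ([356.5, 217.6], [355, 213, 4, 10, 21])]
yellow side [([296.6, 134.9], [293, 133, 9, 5, 36]), ([229.6, 263.1], [225, 252, 10, 24, 190]), ([231.9, 318.7], [225, 314, 15, 12, 97])]
blue top [([224.7, 129.5], [221, 126, 8, 8, 60]), ([168.1, 223.2], [165, 220, 8, 7, 37]), ([178.5, 225.0], [178, 224, 2, 3, 6])]
blue side [([232.0, 133.9], [216, 120, 36, 27, 716]), ([201.6, 131.9], [199, 125, 6, 15, 66]), ([243.6, 161.4], [237, 159, 14, 5, 36]), ([204.9, 174.3], [201, 172, 9, 7, 21])]
green top [([183.1, 131.1], [183, 129, 2, 6, 7]), ([154.6, 146.0], [154, 143, 2, 7, 7]), ([199.5, 145.0], [192, 145, 16, 1, 16]), ([166.0, 146.0], [161, 146, 11, 1, 11]), ([195.5, 149.0], [189, 149, 14, 1, 14]), ([229.0, 148.0], [223, 148, 13, 1, 13]), ([165.0, 150.0], [161, 150, 9, 1, 9]), ([253.0, 207.9], [251, 205, 5, 6, 26])]
green side [([230.7, 213.6], [229, 212, 5, 5, 18])]
310 157 [ 0.616 -0.138  0.21 ]
155 160 [0.604 0.331 0.21 ]
334 204 [ 0.469 -0.202  0.23 ]
371 211 [ 0.449 -0.31   0.23 ]
168 223 [0.412 0.28  0.23 ]
253 208 [0.479 0.035 0.07 ]
```

View pics/c1.png

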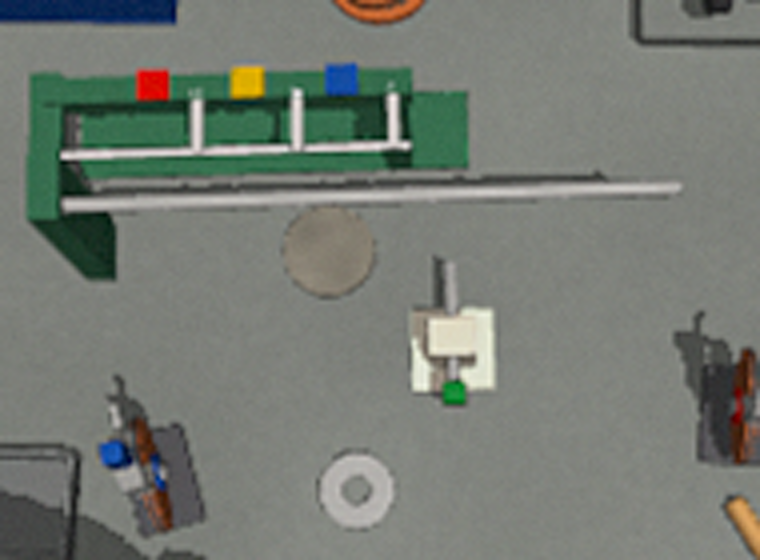

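View pics/c2.png

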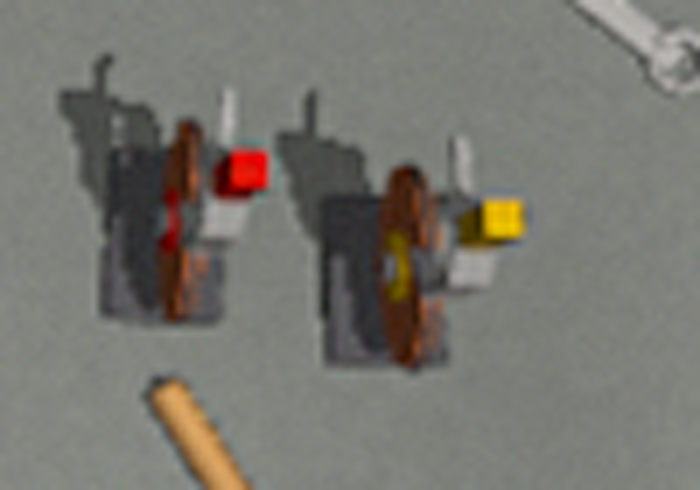

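The crops confirm the layout: the rail runs from (62,205) to (682,187) in the 4x crop, and the red and yellow carriers stand almost square to it. Blue is turned about 0.25 rad. Next I'll measure these properly.

```bash
cat >> h.py <<'E'
def grip(col,im,near=None):
    """top face of grip block: bright pixels of colour in the top view, on z=.236"""
    h=cv2.cvtColor(im,cv2.COLOR_RGB2HSV); out=[]
    for v in (190,150,100):
        b=[x for x in blobs(im,col,8,150,v)]
        out.append([(plane('top',*x[0],.236)[:2].round(4).tolist(),x[1][2:]) for x in b if 195<x[0][1]<290])
    return out
def state():
    s=r.read_state(); q=s['tcp_rot']; M=R.from_quat([q[1],q[2],q[3],q[0]]).as_matrix()
    return s,M
def plan(p,head):
    """p: TCP target; head: heading of tool y (mod pi). prints rz and translation in tool axes after turning"""
    s,M=state(); h=np.arctan2(M[1,1],M[0,1]); dh=(head-h+np.pi/2)%np.pi-np.pi/2
    M2=R.from_euler('z',dh).as_matrix()@M; d=M2.T@(np.asarray(p)-s['tool_pos'])
    print('t',s['time'],'rz',round(-dh,3),'d',d.round(4),'tilt',M[:2,2].round(4),'j7',s['joints'][6].round(2))
E
python3 - <<'E'
from h import *
T=cv2.imread('pics/top0.png')[:,:,::-1]; T=np.ascontiguousarray(T)
g=T.min(2).astype(int)
# rail: bright in columns
P=[]
for u in range(165,305,4):
    lo=int(161.2-(u-155)*4.5/155)
    c=g[lo-4:lo+5,u].astype(float); w=np.clip(c-c.min()-40,0,None)
    if w.sum()>0: P.append((u,(w*np.arange(lo-4,lo+5)).sum()/w.sum()))
P=np.array(P); W=np.array([plane('top',u,v,.214)[:2] for u,v in P])
k=np.polyfit(W[:,1],W[:,0],1); k=np.polyfit(W[abs(np.polyval(k,W[:,1])-W[:,0])<.003,1],W[abs(np.polyval(k,W[:,1])-W[:,0])<.003,0],1)
print('rail fit',k,'res',(np.polyval(k,W[:,1])-W[:,0]).std())
row=g[156:159,300:320].max(0); print(row)
yaw=-np.arctan(k[0]); ey=np.array([-np.sin(yaw),np.cos(yaw)]); ex=np.array([ey[1],-ey[0]])
print('yaw',yaw)
for n,uv in(('end',(310.1,156.5)),):
    e=plane('top',*uv,.21)[:2]; O=e+.17*ey; print('end',e,'O',O)
a=blobs(T,'green'); kn=plane('top',253,207.9,.077)[:2]; print('knob rel',ex@(kn-O),ey@(kn-O),kn)
for c,t,s in(('red',(177.5,131),(291.1,125.4)),('yellow',(201.4,130.4),(296.6,134.9)),('blue',(224.7,129.5),None)):
    p=plane('top',*t,.229)[:2]; print(c,'mark',p,ex@(p-O),ey@(p-O), tri(t,s) if s else '')
for c,t,s in(('red',(333.9,204.4),(235,226.9)),('yellow',(370.1,211.5),(229.6,263.1)),('blue',(168.1,223.2),(201.6,131.9))):
    print(c,'tri',tri(t,s)); print(grip(c,T))
f=lambda a,b,k,x0,y0:plane('top',(a+.5)/k-.5+x0,(b+.5)/k-.5+y0,.012)[:2]
for n,A,B,cr in(('red',(100,318),(222,320),(7,300,180)),('yel',(325,366),(448,366),(7,300,180)),('blue',(180,425),(203,518),(4,140,110))):
    d=f(*A,*cr)-f(*B,*cr); print(n,np.linalg.norm(d),np.arctan2(-d[0],d[1]) if n!='blue' else np.arctan2(d[1],d[0]))
E
```

```text
rail fit [-0.03640151  0.61121991] res 0.000939050374531792
[188 188 187 188 181 175 177 176 174 177 143 121 122 122 125 123 121 122
 123 125]
yaw 0.03638544817943037
end [ 0.61730152 -0.13786207] O [0.61111736 0.03202541]
knob rel -0.13295190175464489 0.0074639616220811885 [0.47798194 0.03464799]
red mark [0.68968704 0.26269474] 0.08690883395118776 0.22765848862917404 (array([0.69235056, 0.26321058, 0.22559022]), np.float64(0.0030417345492834455))
yellow mark [0.69193282 0.19083557] 0.08653907385895718 0.15576518649370513 (array([0.69378992, 0.19107457, 0.22640815]), np.float64(0.001982068453520191))
blue mark [0.69511496 0.12070828] 0.08716805757694944 0.08556855225986151 
red tri (array([ 0.47129653, -0.20554673,  0.2111975 ]), np.float64(0.0006988168196745248))
[[([0.4688, -0.2046], [5, 5, 24])], [([0.4685, -0.2043], [5, 5, 25])], [([0.4682, -0.204], [5, 6, 26]), ([0.447, -0.1726], [2, 7, 10]), ([0.4494, -0.5784], [5, 7, 31])]]
yellow tri (array([ 0.45073088, -0.31214039,  0.21126436]), np.float64(0.0011747392983982945))
[[([0.4484, -0.3098], [6, 5, 22])], [([0.4487, -0.3099], [6, 5, 28])], [([0.4862, -0.5783], [6, 8, 35]), ([0.4487, -0.3096], [6, 5, 29]), ([0.4302, -0.267], [3, 8, 12])]]
blue tri (array([0.41376541, 0.28379023, 0.20895323]), np.float64(0.0003987600292232646))
[[], [([0.4768, 0.6034], [4, 5, 8]), ([0.4119, 0.2812], [5, 5, 20])], [([0.4889, 0.5139], [16, 32, 78]), ([0.4125, 0.2798], [6, 6, 29])]]
red 0.05902989305646205 -0.012840571255427402
yel 0.059425372050183424 0.003454403935769868
blue 0.0813625072635311 0.27205398222083205
```

```bash
python3 - <<'E'
from h import *
T=cv2.imread('pics/top0.png')[:,:,::-1]
yaw=.0364; ey=np.array([-np.sin(yaw),np.cos(yaw)]); ex=np.array([ey[1],-ey[0]]); O=np.array([.6111,.0320])
c1=lambda a,b:((a+.5)/4-.5+140,(b+.5)/4-.5+110)
for n,a,b,z in(('end',683,187,.21),('keeper',411,145,.22),('hous L',429,318,.08),('hous R',475,318,.08),('hous Rn',475,352,.08),('knobL',443,392,.077),('knobR',467,392,.077),('post right edge',61,205,.21),('rod',451,262,.062),('beam R top',411,68,.226)):
    p=plane('top',*c1(a,b),z)[:2]; print(n,p.round(4),(ex@(p-O)).round(4),(ey@(p-O)).round(4))
print(proj('side',[.6173,-.1379,.21]),proj('side',[.478,.0346,.062]),proj('side',[.478,.0273,.062]))
S=cv2.imread('pics/side0.png')
a=cv2.resize(np.ascontiguousarray(S[110:265,220:330]),None,fx=5,fy=5,interpolation=2)[:600]; cv2.imwrite('pics/c3.png',a[-600:])
E
```

```text
end [ 0.6177 -0.1387] 0.0004 -0.1708
keeper [0.6468 0.0672] 0.037 0.0339
hous L [0.5395 0.055 ] -0.0707 0.0256
hous R [0.5397 0.0173] -0.0719 -0.0121
hous Rn [0.5115 0.0172] -0.1001 -0.0111
knobL [0.4789 0.0432] -0.1318 0.016
knobR [0.4789 0.0237] -0.1324 -0.0035
post right edge [0.6015 0.3309] 0.0013 0.299
rod [0.5903 0.0373] -0.0206 0.006
beam R top [0.7054 0.0676] 0.0955 0.0321
[295.59567677 204.06122784] [230.03355314 215.6508977 ] [230.25513999 217.19986693]
```

View pics/c3.png

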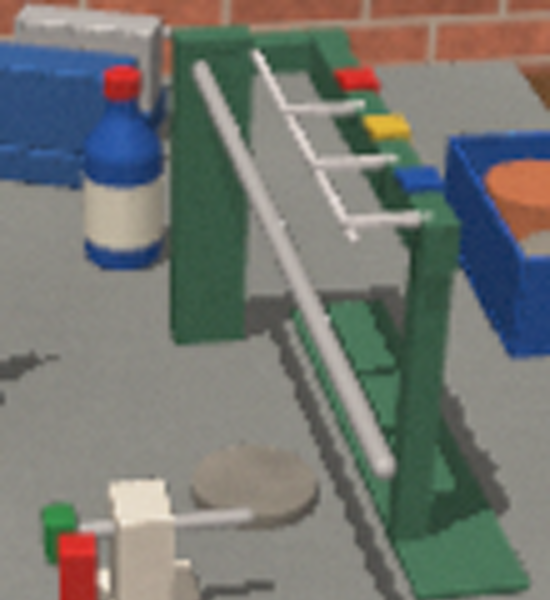

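The side view agrees with the top view to about 2 mm: rail end near (297,203), and marks red, yellow, blue from far to near. Moving on to the gate knob.

```bash
python3 -c "
from h import *
plan([.478,.0346,.25],np.pi/2+.036)"
```

```text
t 0.1 rz -0.484 d [-0.1883 -0.5356  0.0539] tilt [-0.0005 -0.0011] j7 -0.09
```

Call:
drive_effector(plan={"increments": [[0, 0, -0.025, 0, 0, -0.121, 0.07], [0, 0, -0.025, 0, 0, -0.121, 0.07], [0, 0, -0.025, 0, 0, -0.121, 0.07], [0, 0, -0.025, 0, 0, -0.121, 0.07], [-0.015, -0.044, 0, 0, 0, 0, 0.06], [-0.015, -0.044, 0, 0, 0, 0, 0.06], [-0.015, -0.044, 0, 0, 0, 0, 0.06], [-0.015, -0.044, 0, 0, 0, 0, 0.06], [-0.015, -0.044, 0, 0, 0, 0, 0.06], [-0.015, -0.044, 0, 0, 0, 0, 0.06]]}, grip_n=40)

```text
time: 1.1
tool_pos: [0.3704, 0.3008, 0.4037]
tcp_rot: [-0.0, -0.018, 1.0, 0.0]
contact_force: [1.5, 0.8, 0.8]
gripper_width: 0.0598
grip_force: 0.0
```

Call:
drive_effector(plan={"increments": [[-0.015, -0.044, 0, 0, 0, 0, 0.06], [-0.015, -0.044, 0, 0, 0, 0, 0.06], [-0.015, -0.044, 0, 0, 0, 0, 0.06], [-0.015, -0.044, 0, 0, 0, 0, 0.06], [-0.015, -0.044, 0, 0, 0, 0, 0.06], [-0.015, -0.044, 0, 0, 0, 0, 0.06], [0, 0, 0.03, 0, 0, 0, 0.06], [0, 0, 0.03, 0, 0, 0, 0.06], [0, 0, 0.03, 0, 0, 0, 0.06], [0, 0, 0, 0, 0, 0, 0.06]]})

```text
time: 2.1
tool_pos: [0.4679, 0.0419, 0.3104]
tcp_rot: [-0.003, -0.018, 1.0, -0.001]
contact_force: [-0.3, -0.9, 0.8]
gripper_width: 0.0601
grip_force: 0.0
```

```bash
python3 -c "
from h import *
plan([.478,.0346,.116],np.pi/2+.036)"
```

```text
t 2.1 rz 0.0 d [-0.0111 -0.0074  0.1943] tilt [-0.0062 -0.0018] j7 1.41
```

Call:
drive_effector(plan={"increments": [[-0.009, -0.006, 0.04, 0, 0, 0, 0.06], [0, 0, 0.04, 0, 0, 0, 0.06], [0, 0, 0.04, 0, 0, 0, 0.06], [0, 0, 0.03, 0, 0, 0, 0.06], [0, 0, 0, 0, 0, 0, 0.06], [0, 0, 0, 0, 0, 0, 0.06]]})

```text
time: 2.7
tool_pos: [0.4796, 0.0368, 0.1655]
tcp_rot: [0.0, -0.018, 1.0, 0.0]
contact_force: [-0.1, -0.7, -0.0]
gripper_width: 0.0603
grip_force: 0.0
```

```bash
python3 -c "
from h import *
plan([.478,.0346,.116],np.pi/2+.036)"
```

```text
t 2.7 rz 0.0 d [ 0.0017 -0.0021  0.0495] tilt [0.0007 0.0001] j7 1.49
```

Call:
drive_effector(plan={"increments": [[0.002, -0.002, 0.025, 0, 0, 0, 0.06], [0, 0, 0.024, 0, 0, 0, 0.06], [0, 0, 0, 0, 0, 0, 0.06], [0, 0, 0, 0, 0, 0, 0.0], [0, 0, 0, 0, 0, 0, 0.0], [0, 0, 0, 0, 0, 0, 0.0], [0, 0, 0, 0, 0, 0, 0.0], [0, 0, 0, 0, 0, 0, 0.0], [0, 0, 0, 0, 0, 0, 0.0]]}, grip_n=60)

```text
time: 3.6
tool_pos: [0.4784, 0.0318, 0.1172]
tcp_rot: [0.002, -0.017, 1.0, -0.001]
contact_force: [-1.8, -12.3, 13.9]
gripper_width: 0.0195
grip_force: 58.9
```

Call:
drive_effector(plan={"increments": [[0.01, -0.003, 0, 0, 0, 0, 0], [0.01, 0, 0, 0, 0, 0, 0], [0.01, 0, 0, 0, 0, 0, 0], [0.01, 0, 0, 0, 0, 0, 0], [0.007, 0, 0, 0, 0, 0, 0], [0, 0, 0, 0, 0, 0, 0], [0, 0, 0, 0, 0, 0, 0]]})

```text
time: 4.3
tool_pos: [0.4345, 0.0298, 0.1175]
tcp_rot: [0.006, -0.018, 1.0, 0.001]
contact_force: [18.1, -1.8, -8.4]
gripper_width: 0.0196
grip_force: 63.2
```

Call:
drive_effector(plan={"increments": [[0.004, 0, 0, 0, 0, 0, 0], [0, 0, 0, 0, 0, 0, 0], [0, 0, 0, 0, 0, 0, 0]]})

```text
time: 4.6
tool_pos: [0.4335, 0.0298, 0.118]
tcp_rot: [0.009, -0.018, 1.0, 0.001]
contact_force: [37.0, -1.6, -28.2]
gripper_width: 0.0191
grip_force: 60.9
```

Call:
drive_effector(plan={"increments": [[-0.006, 0, 0, 0, 0, 0, 0.04], [0, 0, 0, 0, 0, 0, 0.04], [0, 0, 0, 0, 0, 0, 0.04], [0, 0, -0.04, 0, 0, 0, 0.04], [0, 0, -0.04, 0, 0, 0, 0.04], [0, 0, -0.04, 0, 0, 0, 0.04], [0, 0, -0.04, 0, 0, 0, 0.04], [0, 0, -0.04, 0, 0, 0, 0.04], [0, 0, 0, 0, 0, 0, 0.04], [0, 0, 0, 0, 0, 0, 0.04]]})

```text
time: 5.6
tool_pos: [0.4318, 0.0299, 0.3154]
tcp_rot: [0.001, -0.018, 1.0, 0.0]
contact_force: [-0.4, -0.5, -0.2]
gripper_width: 0.0405
grip_force: 0.0
```

```bash
python3 - <<'E'
from h import *
T=r.capture('top');S=r.capture('side');cv2.imwrite('pics/top1.png',T[:,:,::-1])
for c in('red','yellow','blue','green'):
    print(c,[(b[0].tolist(),b[1]) for b in blobs(T,c) if 200<b[0][1]<300],[(b[0].tolist(),b[1]) for b in blobs(S,c,12) if 170<b[0][0]<330])
print(grip('red',T)[1])
plan([.4700,-.2050,.36],np.pi/2-.005)
E
```

```text
red [([334.0, 204.4], [331, 201, 7, 7, 40]), ([324.2, 211.6], [323, 207, 3, 10, 18]), ([462.9, 211.0], [460, 208, 7, 7, 45])] [([243.9, 126.0], [241, 123, 7, 7, 41]), ([291.1, 125.4], [287, 123, 9, 5, 33]), ([235.0, 226.9], [232, 217, 7, 21, 146]), ([232.3, 282.6], [230, 278, 9, 9, 31])]
yellow [([370.1, 211.5], [366, 209, 9, 6, 44]), ([356.5, 217.7], [355, 213, 4, 10, 20])] [([296.6, 134.8], [293, 133, 9, 5, 35]), ([229.6, 263.1], [225, 252, 10, 24, 189]), ([231.9, 318.7], [225, 314, 15, 12, 96])]
blue [([12.9, 202.7], [0, 175, 31, 52, 1244]), ([167.9, 223.1], [165, 220, 7, 7, 35])] [([232.6, 133.9], [217, 120, 35, 27, 692]), ([200.5, 133.2], [199, 126, 4, 14, 29]), ([243.8, 161.4], [237, 159, 15, 5, 37]), ([204.8, 174.2], [201, 172, 9, 7, 20])]
green [] [([216.0, 217.8], [214, 213, 5, 11, 43])]
[([0.4688, -0.2043], [5, 6, 26])]
t 5.7 rz 0.041 d [-0.0398 -0.2346 -0.0462] tilt [-0.0019 -0.0004] j7 1.39
```

Call:
drive_effector(plan={"increments": [[-0.008, 0, -0.04, 0, 0, 0.041, 0.05], [-0.008, -0.047, 0, 0, 0, 0, 0.05], [-0.008, -0.047, 0, 0, 0, 0, 0.05], [-0.008, -0.047, 0, 0, 0, 0, 0.05], [-0.008, -0.047, 0, 0, 0, 0, 0.05], [0, -0.047, 0, 0, 0, 0, 0.05], [0, 0, 0, 0, 0, 0, 0.05], [0, 0, 0, 0, 0, 0, 0.05]]})

```text
time: 6.5
tool_pos: [0.4702, -0.2057, 0.3534]
tcp_rot: [-0.001, 0.004, 1.0, 0.0]
contact_force: [-0.4, 0.1, 0.2]
gripper_width: 0.05
grip_force: 0.0
```

```bash
python3 -c "
from h import *
plan([.470,-.2055,.269],np.pi/2-.005)"
```

```text
t 6.5 rz -0.002 d [-0.      0.0002  0.0844] tilt [-0.0028  0.0001] j7 1.92
```

Call:
drive_effector(plan={"increments": [[0, 0, 0.03, 0, 0, 0, 0.05], [0, 0, 0.03, 0, 0, 0, 0.05], [0, 0, 0.024, 0, 0, 0, 0.05], [0, 0, 0, 0, 0, 0, 0.05], [0, 0, 0, 0, 0, 0, 0.0], [0, 0, 0, 0, 0, 0, 0.0], [0, 0, 0, 0, 0, 0, 0.0], [0, 0, 0, 0, 0, 0, 0], [0, 0, 0, 0, 0, 0, 0]]}, grip_n=80)

```text
time: 7.4
tool_pos: [0.4717, -0.205, 0.2721]
tcp_rot: [0.001, 0.002, 1.0, 0.0]
contact_force: [0.2, -0.4, 5.7]
gripper_width: 0.0153
grip_force: 79.7
```

Call:
drive_effector(plan={"increments": [[0, 0, -0.02, 0, 0, 0, 0], [0, 0, -0.03, 0, 0, 0, 0], [0, 0, -0.03, 0, 0, 0, 0], [0, 0, 0, 0, 0, 0, 0], [0, 0, 0, 0, 0, 0, 0]]})

```text
time: 7.9
tool_pos: [0.4706, -0.2048, 0.3502]
tcp_rot: [-0.0, 0.002, 1.0, 0.0]
contact_force: [-0.3, 0.4, -6.2]
gripper_width: 0.0149
grip_force: 78.6
```

```bash
python3 - <<'E'
from h import *
T=r.capture('top');S=r.capture('side');cv2.imwrite('pics/s2.png',cv2.resize(S[120:360,130:380],None,fx=2.4,fy=2.4)[:,:,::-1])
s,M=state();print(s['tool_pos'],M[:,2])
plan([0.61,-.05,.35],np.pi/2+.036)
E
```

```text
[ 0.47024054 -0.20461897  0.34919449] [-2.73216937e-03  6.57139547e-04 -9.99996052e-01]
t 8.0 rz -0.041 d [-0.1452  0.1495 -0.0011] tilt [-0.0027  0.0007] j7 1.92
```

View pics/s2.png

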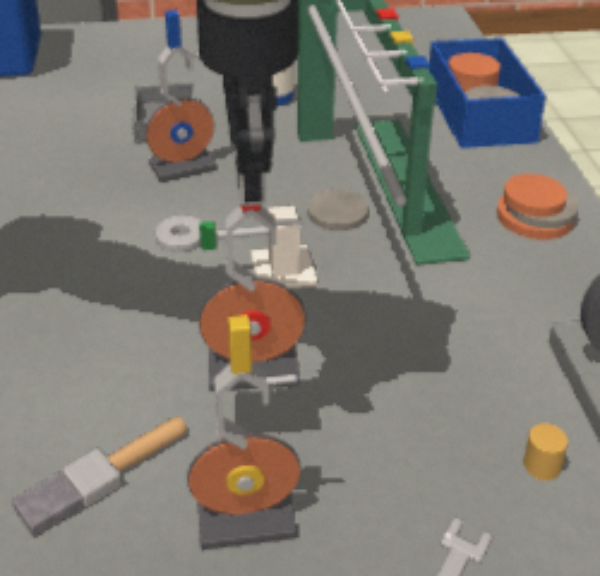

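The picture shows the red carrier hanging upright and clear in the gripper, with its foot at crop (252,365) and yellow untouched. Next it goes to the rail.

Call:
drive_effector(plan={"increments": [[0, 0, 0.0055, 0, 0, -0.041, 0], [-0.018, 0.0165, 0, 0, 0, 0, 0], [-0.018, 0.0165, 0, 0, 0, 0, 0], [-0.018, 0.0165, 0, 0, 0, 0, 0], [-0.018, 0.0165, 0, 0, 0, 0, 0], [-0.018, 0.0165, 0, 0, 0, 0, 0], [-0.018, 0.0165, 0, 0, 0, 0, 0], [-0.018, 0.0165, 0, 0, 0, 0, 0], [-0.018, 0.0165, 0, 0, 0, 0, 0], [0, 0, 0, 0, 0, 0, 0]]})

```text
time: 9.0
tool_pos: [0.6124, -0.062, 0.3432]
tcp_rot: [-0.001, -0.021, 1.0, 0.001]
contact_force: [-1.0, -1.1, -6.1]
gripper_width: 0.015
grip_force: 79.5
```

Call:
drive_effector(plan={"increments": [[0, 0, 0, 0, 0, 0, 0], [0, 0, 0, 0, 0, 0, 0]]})

```text
time: 9.2
tool_pos: [0.6099, -0.0678, 0.3446]
tcp_rot: [-0.001, -0.018, 1.0, -0.0]
contact_force: [0.3, -0.7, -5.9]
gripper_width: 0.0151
grip_force: 79.5
```

```bash
python3 - <<'E'
from h import *
T=r.capture('top');S=r.capture('side');cv2.imwrite('pics/s3.png',cv2.resize(S[100:300,200:350],None,fx=3,fy=3)[:,:,::-1])
plan([.6150,-.065,.3435],np.pi/2+.036)
E
```

```text
t 9.3 rz -0.001 d [-0.0053  0.003   0.0017] tilt [-0.0003  0.    ] j7 1.78
```

View pics/s3.png

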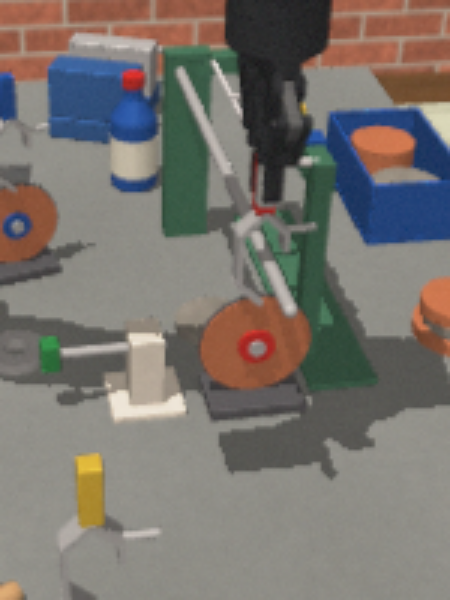

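The picture shows the rail running through the hook mouth. I'll shift 5 mm in and lower.

Call:
drive_effector(plan={"increments": [[-0.005, 0, 0, 0, 0, 0, 0], [0, 0, 0.01, 0, 0, 0, 0], [0, 0, 0.01, 0, 0, 0, 0], [0, 0, 0.01, 0, 0, 0, 0], [0, 0, 0.002, 0, 0, 0, 0], [0, 0, 0, 0, 0, 0, 0], [0, 0, 0, 0, 0, 0, 0]]})

```text
time: 10.0
tool_pos: [0.6151, -0.0677, 0.3137]
tcp_rot: [0.0, -0.018, 1.0, 0.0]
contact_force: [-0.1, 0.1, -5.8]
gripper_width: 0.0149
grip_force: 79.4
```

Call:
drive_effector(plan={"increments": [[0, 0, 0.004, 0, 0, 0, 0], [0, 0, 0, 0, 0, 0, 0], [0, 0, 0, 0, 0, 0, 0]]})

```text
time: 10.3
tool_pos: [0.615, -0.0676, 0.3094]
tcp_rot: [-0.0, -0.018, 1.0, 0.0]
contact_force: [0.5, 0.7, -5.0]
gripper_width: 0.0148
grip_force: 79.4
```

Call:
drive_effector(plan={"increments": [[0, 0, 0.002, 0, 0, 0, 0], [0, 0.01, 0, 0, 0, 0, 0], [0, 0.02, 0, 0, 0, 0, 0], [0, 0.02, 0, 0, 0, 0, 0], [0, 0.02, 0, 0, 0, 0, 0], [0, 0.02, 0, 0, 0, 0, 0], [0, 0, 0, 0, 0, 0, 0], [0, 0, 0, 0, 0, 0, 0]]})

```text
time: 11.1
tool_pos: [0.6119, 0.0236, 0.3077]
tcp_rot: [0.0, -0.019, 1.0, 0.0]
contact_force: [1.2, 0.8, -3.1]
gripper_width: 0.0146
grip_force: 79.7
```

```bash
python3 -c "
from h import *
plan([.6897,.2627,.3075],np.pi/2+.036)"
```

```text
t 11.1 rz 0.002 d [-0.0863  0.2361  0.0004] tilt [0.0008 0.0007] j7 1.63
```

Call:
drive_effector(plan={"increments": [[0, 0.02, 0, 0, 0, 0, 0], [0, 0.02, 0, 0, 0, 0, 0], [0, 0.02, 0, 0, 0, 0, 0], [0, 0.02, 0, 0, 0, 0, 0], [0, 0.02, 0, 0, 0, 0, 0], [0, 0.02, 0, 0, 0, 0, 0], [0, 0.02, 0, 0, 0, 0, 0], [0, 0, 0, 0, 0, 0, 0]]})

```text
time: 11.9
tool_pos: [0.6069, 0.165, 0.3077]
tcp_rot: [0.001, -0.02, 1.0, 0.001]
contact_force: [1.7, 2.5, -3.5]
gripper_width: 0.015
grip_force: 79.9
```

Call:
drive_effector(plan={"increments": [[0, 0.02, 0, 0, 0, 0, 0], [0, 0.02, 0, 0, 0, 0, 0], [0, 0.02, 0, 0, 0, 0, 0], [0, 0.02, 0, 0, 0, 0, 0], [0, 0.016, 0, 0, 0, 0, 0], [0, 0, 0, 0, 0, 0, 0], [0, 0, 0, 0, 0, 0, 0]]})

```text
time: 12.6
tool_pos: [0.6032, 0.2604, 0.3078]
tcp_rot: [0.001, -0.019, 1.0, 0.001]
contact_force: [3.8, 1.8, -1.6]
gripper_width: 0.0148
grip_force: 80.0
```

```bash
python3 -c "
from h import *
plan([.6897,.2627,.3075],np.pi/2+.036)"
```

```text
t 12.6 rz 0.003 d [-0.0865 -0.0009  0.0004] tilt [0.0012 0.0018] j7 1.26
```

Call:
drive_effector(plan={"increments": [[0.002, 0, 0.0015, 0, 0, 0, 0], [0, 0, 0, 0, 0, 0, 0], [0, 0, 0, 0, 0, 0, 0.035], [0, 0, 0, 0, 0, 0, 0.035], [0, 0, 0, 0, 0, 0, 0.035], [0, 0, -0.02, 0, 0, 0, 0.035], [0, 0, -0.04, 0, 0, 0, 0.035], [0, 0, -0.04, 0, 0, 0, 0.035], [0, -0.04, 0, 0, 0, 0, 0.04], [0, -0.04, 0, 0, 0, 0, 0.04]]})

```text
time: 13.6
tool_pos: [0.6041, 0.1781, 0.4069]
tcp_rot: [0.001, -0.019, 1.0, 0.0]
contact_force: [0.4, -1.1, -0.6]
gripper_width: 0.04
grip_force: 0.0
```

Call:
drive_effector(plan={"increments": [[0.02, -0.04, 0, 0, 0, 0, 0.05], [0.02, -0.04, 0, 0, 0, 0, 0.05], [0.02, -0.04, 0, 0, 0, 0, 0.05], [0.02, -0.04, 0, 0, 0, 0, 0.05], [0.02, -0.04, 0, 0, 0, 0, 0.05], [0.02, -0.04, 0, 0, 0, 0, 0.05], [0.01, -0.04, 0, 0, 0, 0, 0.05], [0, -0.04, 0, 0, 0, 0, 0.05], [0, 0, 0, 0, 0, 0, 0.05]]})

```text
time: 14.5
tool_pos: [0.4841, -0.1523, 0.4064]
tcp_rot: [0.0, -0.014, 1.0, -0.0]
contact_force: [-0.6, -0.3, -0.6]
gripper_width: 0.0499
grip_force: 0.0
```

```bash
python3 - <<'E'
from h import *
T=r.capture('top');S=r.capture('side');cv2.imwrite('pics/top4.png',T[:,:,::-1]);cv2.imwrite('pics/side4.png',S[:,:,::-1])
cv2.imwrite('pics/s4.png',np.hstack([cv2.resize(S[100:260,170:330],(520,520)),cv2.resize(T[110:250,140:210],(260,520))])[:,:,::-1])
for c in('red','yellow','blue'):
    print(c,[(b[0].tolist(),b[1]) for b in blobs(T,c) if 120<b[0][1]<300],[(b[0].tolist(),b[1]) for b in blobs(S,c,12) if 170<b[0][0]<330])
plan([.4500,-.3105,.36],np.pi/2+.003)
E
```

```text
red [([177.5, 130.9], [174, 127, 8, 8, 57]), ([175.5, 157.0], [172, 153, 8, 9, 56]), ([184.9, 168.9], [184, 164, 3, 11, 22]), ([115.1, 176.6], [111, 173, 9, 8, 62]), ([462.8, 211.0], [460, 208, 7, 7, 46])] [([263.9, 120.7], [261, 113, 6, 16, 79]), ([291.1, 125.4], [287, 123, 9, 5, 33]), ([262.7, 165.0], [258, 161, 10, 10, 56])]
yellow [([201.4, 130.4], [198, 127, 8, 8, 63]), ([346.9, 135.6], [342, 132, 10, 8, 63]), ([461.8, 198.4], [459, 195, 7, 8, 48]), ([370.0, 211.5], [366, 209, 9, 6, 45])] [([296.6, 134.9], [293, 133, 9, 5, 36]), ([229.5, 263.0], [225, 252, 10, 24, 185]), ([231.9, 318.7], [225, 314, 15, 12, 97])]
blue [([224.8, 129.5], [221, 126, 8, 8, 59]), ([76.1, 191.6], [55, 171, 44, 43, 1088]), ([122.3, 181.3], [112, 172, 19, 18, 197]), ([13.0, 202.7], [0, 175, 31, 52, 1266]), ([168.1, 223.0], [165, 220, 8, 7, 35]), ([178.5, 225.0], [178, 224, 2, 3, 6])] [([222.6, 132.9], [216, 120, 15, 27, 293]), ([201.5, 131.8], [199, 125, 6, 15, 64]), ([250.3, 140.8], [249, 135, 3, 11, 18]), ([204.7, 174.1], [201, 172, 9, 7, 21])]
t 14.6 rz 0.031 d [ 0.0359 -0.1634  0.0458] tilt [-0.0004  0.0005] j7 1.82
```

View pics/s4.png

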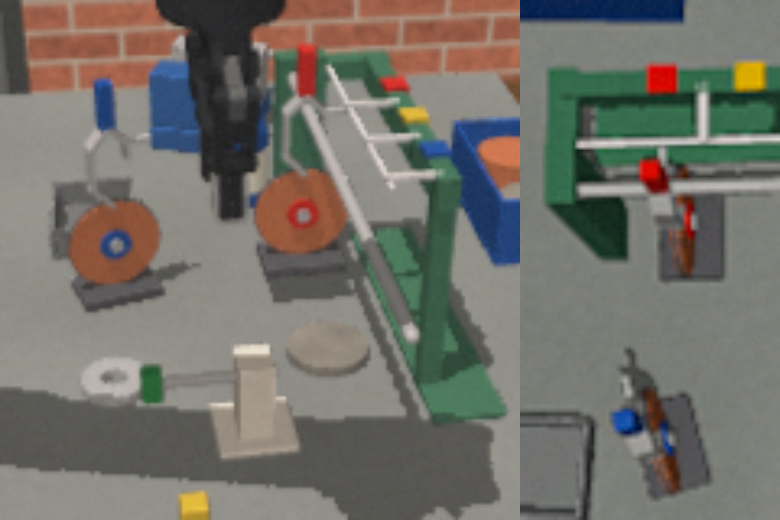

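Red hangs on the rail, with its grip at side-view (264,121) and the rear pin under the keeper. I'll check its position along the rail, then fetch yellow.

```bash
cat >> h.py <<'E'
EY=np.array([-.0364,.99934])
MARK={'red':(177.5,131.0),'yellow':(201.4,130.4),'blue':(224.7,129.5)}
def offset(c,T,S):
    tb=[b for b in blobs(T,c) if 148<b[0][1]<166]; sb=[b for b in blobs(S,c,20) if 255<b[0][0]<330 and 3*b[1][2]<2*b[1][3]+9]
    m=plane('top',*MARK[c],.229)[:2]
    for v in(100,150,190):
        for b in blobs(T,c,8,150,v):
            if 148<b[0][1]<166: p=plane('top',*b[0],.270)[:2]; print(c,'topface',v,b[1],p.round(4),'off',(EY@(p-m)).round(4))
    for b in tb:
        for q in sb: p,e=tri(b[0],q[0]); print(c,'tri',p.round(4),e.round(4),'off',(EY@(p[:2]-m)).round(4))
E
python3 -c "
from h import *
T,S=[np.ascontiguousarray(cv2.imread(f'pics/{n}4.png')[:,:,::-1]) for n in('top','side')]
offset('red',T,S)"
```

```text
red topface 100 [172, 153, 7, 9, 45] [0.5995 0.2601] off 0.0007
red topface 150 [172, 153, 5, 6, 25] [0.6039 0.2629] off 0.0033
red topface 190 [172, 154, 5, 4, 19] [0.6033 0.2626] off 0.003
red tri [0.6057 0.2627 0.2459] 0.0019 off 0.0031
```

Call:
drive_effector(plan={"increments": [[0.009, -0.04, 0.01, 0, 0, 0.031, 0.05], [0.009, -0.04, 0.01, 0, 0, 0, 0.05], [0.009, -0.04, 0.01, 0, 0, 0, 0.05], [0.009, -0.04, 0.01, 0, 0, 0, 0.05], [0, -0.003, 0.005, 0, 0, 0, 0.05], [0, 0, 0, 0, 0, 0, 0.05], [0, 0, 0, 0, 0, 0, 0.05]]})

```text
time: 15.3
tool_pos: [0.4529, -0.308, 0.3608]
tcp_rot: [-0.0, -0.004, 1.0, 0.0]
contact_force: [0.2, 0.1, -0.2]
gripper_width: 0.0502
grip_force: 0.0
```

```bash
python3 -c "
from h import *
plan([.4500,-.3105,.269],np.pi/2+.003)"
```

```text
t 15.3 rz 0.005 d [ 0.0029 -0.0026  0.0918] tilt [-0.0004  0.0009] j7 2.21
```

Call:
drive_effector(plan={"increments": [[0.003, -0.0025, 0.03, 0, 0, 0, 0.05], [0, 0, 0.03, 0, 0, 0, 0.05], [0, 0, 0.03, 0, 0, 0, 0.05], [0, 0, 0, 0, 0, 0, 0.05], [0, 0, 0, 0, 0, 0, 0.0], [0, 0, 0, 0, 0, 0, 0.0], [0, 0, 0, 0, 0, 0, 0.0], [0, 0, 0, 0, 0, 0, 0], [0, 0, 0, 0, 0, 0, 0]]}, grip_n=80)

```text
time: 16.2
tool_pos: [0.4498, -0.3129, 0.2728]
tcp_rot: [0.002, -0.003, 1.0, -0.001]
contact_force: [0.2, 0.6, 7.2]
gripper_width: 0.015
grip_force: 79.4
```

Call:
drive_effector(plan={"increments": [[0, 0, -0.02, 0, 0, 0, 0], [0, 0, -0.03, 0, 0, 0, 0], [0, 0, -0.022, 0, 0, 0, 0], [0, 0, 0, 0, 0, 0, 0], [0, 0, 0, 0, 0, 0, 0]]})

```text
time: 16.7
tool_pos: [0.4488, -0.3121, 0.3422]
tcp_rot: [-0.0, -0.003, 1.0, 0.0]
contact_force: [-0.1, 0.1, -5.0]
gripper_width: 0.015
grip_force: 78.8
```

```bash
python3 - <<'E'
from h import *
plan([0.616,-.068,.3435],np.pi/2+.036)
E
```

```text
t 16.7 rz -0.031 d [-0.1759  0.2379 -0.0012] tilt [-0.0001  0.0006] j7 2.23
```

Call:
drive_effector(plan={"increments": [[0, 0, 0, 0, 0, -0.031, 0], [-0.0194, 0.0264, 0, 0, 0, 0, 0], [-0.0194, 0.0264, 0, 0, 0, 0, 0], [-0.0194, 0.0264, 0, 0, 0, 0, 0], [-0.0194, 0.0264, 0, 0, 0, 0, 0], [-0.0194, 0.0264, 0, 0, 0, 0, 0], [-0.0194, 0.0264, 0, 0, 0, 0, 0], [-0.0194, 0.0264, 0, 0, 0, 0, 0], [-0.0194, 0.0264, 0, 0, 0, 0, 0], [-0.0194, 0.0264, 0, 0, 0, 0, 0]]})

```text
time: 17.7
tool_pos: [0.6148, -0.0671, 0.3406]
tcp_rot: [-0.002, -0.018, 1.0, 0.0]
contact_force: [0.1, -0.1, -4.0]
gripper_width: 0.0147
grip_force: 78.9
```

Call:
drive_effector(plan={"increments": [[0, 0, 0, 0, 0, 0, 0], [0, 0, 0, 0, 0, 0, 0], [0, 0, 0, 0, 0, 0, 0]]})

```text
time: 18.0
tool_pos: [0.6141, -0.0696, 0.3417]
tcp_rot: [-0.001, -0.017, 1.0, -0.0]
contact_force: [-1.0, -1.0, -4.6]
gripper_width: 0.0155
grip_force: 79.2
```

```bash
python3 - <<'E'
from h import *
S=r.capture('side');cv2.imwrite('pics/s5.png',cv2.resize(S[100:300,200:350],None,fx=3,fy=3)[:,:,::-1])
plan([.6147,-.068,.3435],np.pi/2+.036)
E
```

```text
t 18.05 rz -0.002 d [-0.0007  0.0018 -0.0014] tilt [-0.0013 -0.0003] j7 1.82
```

View pics/s5.png

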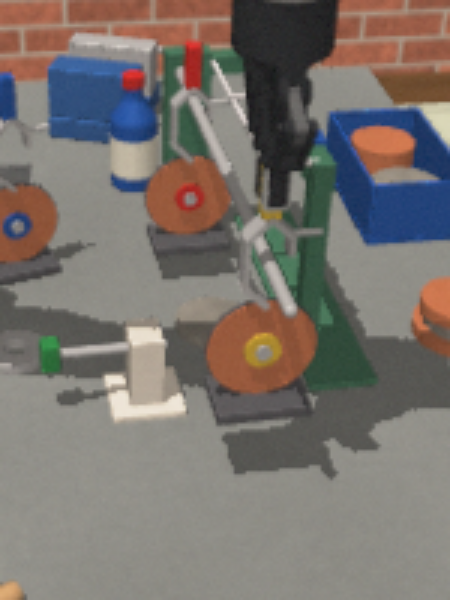

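The rail runs through the yellow hook. Next I lower it and slide to the yellow mark.

Call:
drive_effector(plan={"increments": [[0, 0, 0.01, 0, 0, 0, 0], [0, 0, 0.01, 0, 0, 0, 0], [0, 0, 0.01, 0, 0, 0, 0], [0, 0, 0.004, 0, 0, 0, 0], [0, 0, 0, 0, 0, 0, 0], [0, 0.015, 0, 0, 0, 0, 0], [0, 0.02, 0, 0, 0, 0, 0], [0, 0.02, 0, 0, 0, 0, 0], [0, 0.02, 0, 0, 0, 0, 0], [0, 0.02, 0, 0, 0, 0, 0]]})

```text
time: 19.05
tool_pos: [0.6111, 0.0282, 0.3091]
tcp_rot: [-0.0, -0.018, 1.0, 0.0]
contact_force: [0.8, -0.5, -4.6]
gripper_width: 0.0146
grip_force: 79.3
```

Call:
drive_effector(plan={"increments": [[0, 0.02, 0, 0, 0, 0, 0], [0, 0.02, 0, 0, 0, 0, 0], [0, 0.02, 0, 0, 0, 0, 0], [0, 0.02, 0, 0, 0, 0, 0], [0, 0.02, 0, 0, 0, 0, 0], [0, 0.02, 0, 0, 0, 0, 0], [0, 0.02, 0, 0, 0, 0, 0], [0, 0.02, 0, 0, 0, 0, 0], [0, 0, 0, 0, 0, 0, 0], [0, 0, 0, 0, 0, 0, 0]]})

```text
time: 20.05
tool_pos: [0.6053, 0.1871, 0.3089]
tcp_rot: [-0.0, -0.019, 1.0, -0.0]
contact_force: [0.6, -0.6, -4.4]
gripper_width: 0.015
grip_force: 79.3
```

```bash
python3 - <<'E'
from h import *
plan([.6919,.1908,.3075],np.pi/2+.036)
E
```

```text
t 20.05 rz 0.002 d [-0.0866  0.0006  0.0013] tilt [-0.0001 -0.0003] j7 1.4
```

Call:
drive_effector(plan={"increments": [[0, -0.0015, 0.003, 0, 0, 0, 0], [0, 0, 0, 0, 0, 0, 0], [0, 0, 0, 0, 0, 0, 0.035], [0, 0, 0, 0, 0, 0, 0.035], [0, 0, 0, 0, 0, 0, 0.035], [0, 0, -0.02, 0, 0, 0, 0.035], [0, 0, -0.04, 0, 0, 0, 0.035], [0, 0, -0.04, 0, 0, 0, 0.035], [0.04, 0, 0, 0, 0, 0, 0.04], [0.04, 0, 0, 0, 0, 0, 0.04]]})

```text
time: 21.05
tool_pos: [0.5257, 0.1814, 0.4066]
tcp_rot: [0.001, -0.017, 1.0, -0.0]
contact_force: [-1.4, 0.3, 1.0]
gripper_width: 0.0401
grip_force: 0.0
```

Call:
drive_effector(plan={"increments": [[0.04, 0, 0, 0, 0, 0, 0.05], [0.04, 0, 0, 0, 0, 0, 0.05], [0.04, 0, 0, 0, 0, 0, 0.05], [0, 0, 0, 0, 0, 0, 0.05], [0, 0, 0, 0, 0, 0, 0.05]]})

```text
time: 21.55
tool_pos: [0.4054, 0.1774, 0.4065]
tcp_rot: [0.0, -0.019, 1.0, 0.001]
contact_force: [0.7, 0.1, 0.4]
gripper_width: 0.05
grip_force: 0.0
```

```bash
python3 - <<'E'
from h import *
T=r.capture('top');S=r.capture('side');cv2.imwrite('pics/top6.png',T[:,:,::-1]);cv2.imwrite('pics/side6.png',S[:,:,::-1])
offset('red',T,S);offset('yellow',T,S)
print([(b[0].tolist(),b[1]) for b in blobs(T,'blue') if 120<b[0][1]<300],[(b[0].tolist(),b[1]) for b in blobs(S,'blue',12) if 170<b[0][0]<330])
plan([.413,.281,.37],np.pi/2+.27)
E
```

```text
red topface 100 [172, 153, 7, 9, 42] [0.6001 0.2604] off 0.001
red topface 150 [172, 153, 5, 6, 25] [0.6039 0.2629] off 0.0033
red topface 190 [172, 154, 5, 4, 19] [0.6033 0.2626] off 0.003
red tri [0.6052 0.2624 0.2474] 0.0016 off 0.0028
yellow topface 100 [198, 152, 6, 9, 42] [0.6034 0.1862] off -0.0015
yellow topface 150 [198, 152, 6, 6, 31] [0.6058 0.1868] off -0.0009
yellow topface 190 [198, 153, 5, 5, 19] [0.6061 0.1871] off -0.0006
yellow tri [0.6091 0.1881 0.2443] 0.0012 off 0.0003
[([224.7, 129.6], [221, 126, 8, 8, 59]), ([75.7, 191.4], [55, 171, 42, 42, 1048]), ([122.2, 181.3], [112, 172, 19, 18, 197]), ([12.5, 203.3], [0, 176, 31, 50, 1095])] [([232.2, 133.9], [216, 120, 36, 27, 713]), ([201.5, 131.8], [199, 125, 6, 15, 64]), ([242.5, 161.5], [237, 159, 12, 5, 30]), ([204.7, 174.1], [201, 172, 9, 7, 21])]
t 21.65 rz -0.235 d [-0.034   0.0982  0.036 ] tilt [0.0003 0.0001] j7 1.02
```

View pics/top6.png

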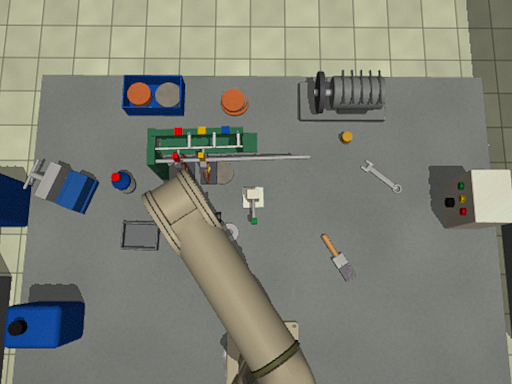

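Red and yellow read within about 3 mm of their marks, and the side view shows blue has not moved. On to blue.

Call:
drive_effector(plan={"increments": [[0, 0, 0.01, 0, 0, -0.118, 0.05], [0, 0, 0.01, 0, 0, -0.117, 0.05], [-0.011, 0.033, 0, 0, 0, 0, 0.05], [-0.011, 0.033, 0, 0, 0, 0, 0.05], [-0.011, 0.032, 0, 0, 0, 0, 0.05], [0, 0, 0.015, 0, 0, 0, 0.05], [0, 0, 0, 0, 0, 0, 0.05], [0, 0, 0, 0, 0, 0, 0.05]]})

```text
time: 22.45
tool_pos: [0.4121, 0.28, 0.3707]
tcp_rot: [-0.0, -0.134, 0.991, -0.001]
contact_force: [0.1, 0.7, 0.1]
gripper_width: 0.05
grip_force: 0.0
```

```bash
python3 -c "
from h import *
S=r.capture('side');print([(b[0].tolist(),b[1]) for b in blobs(S,'blue',12) if 170<b[0][0]<330])
plan([.413,.281,.269],np.pi/2+.27)"
```

```text
[([232.1, 133.9], [216, 120, 36, 27, 711]), ([201.5, 132.0], [199, 125, 6, 15, 62]), ([242.3, 161.6], [237, 159, 11, 5, 29]), ([204.4, 174.2], [201, 172, 9, 7, 21])]
t 22.5 rz -0.001 d [-0.0011  0.0008  0.1022] tilt [ 0.0002 -0.0004] j7 1.16
```

Call:
drive_effector(plan={"increments": [[-0.001, 0.001, 0.035, 0, 0, 0, 0.05], [0, 0, 0.035, 0, 0, 0, 0.05], [0, 0, 0.03, 0, 0, 0, 0.05], [0, 0, 0, 0, 0, 0, 0.05], [0, 0, 0, 0, 0, 0, 0.0], [0, 0, 0, 0, 0, 0, 0.0], [0, 0, 0, 0, 0, 0, 0.0], [0, 0, 0, 0, 0, 0, 0], [0, 0, 0, 0, 0, 0, 0]]}, grip_n=80)

```text
time: 23.4
tool_pos: [0.4129, 0.2823, 0.2729]
tcp_rot: [0.001, -0.135, 0.991, 0.001]
contact_force: [0.3, -1.7, 8.4]
gripper_width: 0.0148
grip_force: 79.6
```

Call:
drive_effector(plan={"increments": [[0, 0, -0.03, 0, 0, 0, 0], [0, 0, -0.04, 0, 0, 0, 0], [0, 0, -0.04, 0, 0, 0, 0], [0, 0, -0.04, 0, 0, 0, 0], [0, 0, -0.02, 0, 0, 0, 0], [0, 0, 0, 0, 0, 0, 0], [0, 0, 0, 0, 0, 0, 0]]})

```text
time: 24.1
tool_pos: [0.4118, 0.2819, 0.4401]
tcp_rot: [-0.0, -0.135, 0.991, -0.0]
contact_force: [-1.6, 1.2, -5.4]
gripper_width: 0.015
grip_force: 78.8
```

```bash
python3 - <<'E'
from h import *
S=r.capture('side');cv2.imwrite('pics/s7.png',S[:,:,::-1])
plan([0.50,-.08,.42],np.pi/2+.036)
E
```

```text
t 24.15 rz 0.235 d [-0.0754 -0.3647  0.0196] tilt [-0.0015 -0.0014] j7 1.15
```

Call:
drive_effector(plan={"increments": [[0, 0, 0, 0, 0, 0.118, 0], [0, 0, 0, 0, 0, 0.117, 0], [-0.005, -0.046, 0, 0, 0, 0, 0], [-0.005, -0.046, 0, 0, 0, 0, 0], [-0.005, -0.046, 0, 0, 0, 0, 0], [-0.005, -0.046, 0, 0, 0, 0, 0], [-0.013, -0.045, 0, 0, 0, 0, 0], [-0.013, -0.045, 0, 0, 0, 0, 0], [-0.013, -0.045, 0, 0, 0, 0, 0], [-0.013, -0.045, 0.02, 0, 0, 0, 0]]})

```text
time: 25.15
tool_pos: [0.4972, -0.0804, 0.4215]
tcp_rot: [0.001, -0.018, 1.0, 0.0]
contact_force: [2.0, 1.2, -4.8]
gripper_width: 0.0147
grip_force: 78.8
```

Call:
drive_effector(plan={"increments": [[0, 0, 0.04, 0, 0, 0, 0], [0, 0, 0.035, 0, 0, 0, 0], [0, 0, 0, 0, 0, 0, 0], [0, 0, 0, 0, 0, 0, 0]]})

```text
time: 25.55
tool_pos: [0.4964, -0.0782, 0.3462]
tcp_rot: [-0.001, -0.018, 1.0, -0.0]
contact_force: [-0.0, 0.2, -2.5]
gripper_width: 0.015
grip_force: 79.3
```

```bash
python3 - <<'E'
from h import *
plan([.6147,-.07,.3425],np.pi/2+.036)
E
```

```text
t 25.55 rz 0.0 d [-0.1185  0.0039  0.0035] tilt [-0.0017 -0.0005] j7 1.7
```

Call:
drive_effector(plan={"increments": [[-0.02, 0.004, 0.001, 0, 0, 0, 0], [-0.02, 0, 0.001, 0, 0, 0, 0], [-0.02, 0, 0, 0, 0, 0, 0], [-0.02, 0, 0, 0, 0, 0, 0], [-0.02, 0, 0, 0, 0, 0, 0], [-0.018, 0, 0, 0, 0, 0, 0], [0, 0, 0, 0, 0, 0, 0], [0, 0, 0, 0, 0, 0, 0], [0, 0, 0, 0, 0, 0, 0]]})

```text
time: 26.45
tool_pos: [0.6145, -0.0699, 0.3452]
tcp_rot: [0.0, -0.018, 1.0, 0.0]
contact_force: [-0.6, 0.5, -4.2]
gripper_width: 0.0147
grip_force: 79.3
```

```bash
python3 - <<'E'
from h import *
S=r.capture('side');cv2.imwrite('pics/s8.png',cv2.resize(S[100:300,200:350],None,fx=3,fy=3)[:,:,::-1])
plan([.6147,-.070,.3425],np.pi/2+.036)
E
```

```text
t 26.5 rz 0.001 d [-0.0003 -0.0001  0.0026] tilt [0.0009 0.0006] j7 1.91
```

View pics/s8.png

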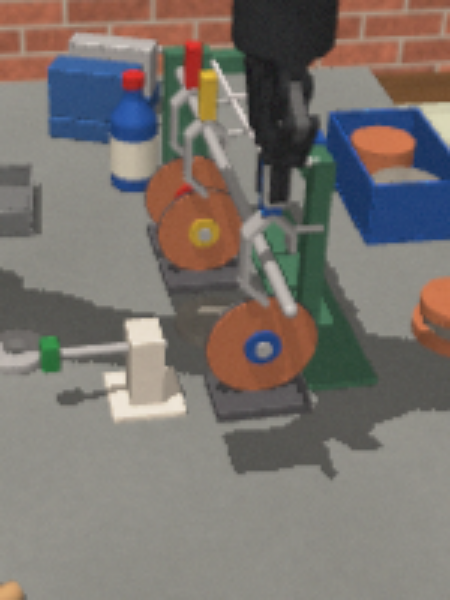

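The rail runs through the blue hook too. I'll lower it and slide to the blue mark.

Call:
drive_effector(plan={"increments": [[0, 0, 0.012, 0, 0, 0, 0], [0, 0, 0.012, 0, 0, 0, 0], [0, 0, 0.0125, 0, 0, 0, 0], [0, 0, 0, 0, 0, 0, 0], [0, 0.0165, 0, 0, 0, 0, 0], [0, 0.02, 0, 0, 0, 0, 0], [0, 0.02, 0, 0, 0, 0, 0], [0, 0.02, 0, 0, 0, 0, 0], [0, 0.02, 0, 0, 0, 0, 0], [0, 0.02, 0, 0, 0, 0, 0]]})

```text
time: 27.5
tool_pos: [0.6109, 0.0464, 0.3077]
tcp_rot: [0.001, -0.018, 1.0, -0.0]
contact_force: [5.1, -1.4, -0.1]
gripper_width: 0.0149
grip_force: 80.1
```

Call:
drive_effector(plan={"increments": [[0, 0.02, 0, 0, 0, 0, 0], [0, 0.02, 0, 0, 0, 0, 0], [0, 0.02, 0, 0, 0, 0, 0], [0, 0.01, 0, 0, 0, 0, 0], [0, 0, 0, 0, 0, 0, 0], [0, 0, 0, 0, 0, 0, 0], [0, 0, 0, 0, 0, 0, 0]]})

```text
time: 28.2
tool_pos: [0.6083, 0.1168, 0.3078]
tcp_rot: [0.001, -0.018, 1.0, 0.001]
contact_force: [5.0, 2.7, -0.6]
gripper_width: 0.0149
grip_force: 80.0
```

```bash
python3 - <<'E'
from h import *
plan([.6951,.1207,.3075],np.pi/2+.036)
E
```

```text
t 28.2 rz 0.001 d [-0.0869  0.0008  0.0005] tilt [0.0016 0.0016] j7 1.61
```

Call:
drive_effector(plan={"increments": [[-0.002, 0, 0.001, 0, 0, 0, 0], [0, 0, 0, 0, 0, 0, 0], [0, 0, 0, 0, 0, 0, 0.035], [0, 0, 0, 0, 0, 0, 0.035], [0, 0, 0, 0, 0, 0, 0.035], [0, 0, -0.02, 0, 0, 0, 0.035], [0, 0, -0.04, 0, 0, 0, 0.035], [0, 0, -0.04, 0, 0, 0, 0.035], [0.04, 0, 0, 0, 0, 0, 0.04], [0.04, -0.02, 0, 0, 0, 0, 0.04]]})

```text
time: 29.2
tool_pos: [0.5307, 0.0951, 0.4071]
tcp_rot: [0.001, -0.019, 1.0, -0.001]
contact_force: [-1.6, -0.3, 1.7]
gripper_width: 0.0398
grip_force: 0.0
```

Call:
drive_effector(plan={"increments": [[0.04, -0.03, 0, 0, 0, 0, 0.05], [0.04, -0.03, 0, 0, 0, 0, 0.05], [0.01, 0, 0, 0, 0, 0, 0.05], [0, 0, 0, 0, 0, 0, 0.05], [0, 0, 0, 0, 0, 0, 0.05]]})

```text
time: 29.7
tool_pos: [0.4575, 0.0431, 0.4084]
tcp_rot: [-0.001, -0.018, 1.0, 0.001]
contact_force: [-0.2, 0.0, -0.3]
gripper_width: 0.05
grip_force: 0.0
```

```bash
python3 - <<'E'
from h import *
T=r.capture('top');S=r.capture('side');cv2.imwrite('pics/top9.png',T[:,:,::-1]);cv2.imwrite('pics/side9.png',S[:,:,::-1])
for c in MARK: offset(c,T,S)
cv2.imwrite('pics/s9.png',np.hstack([cv2.resize(S[100:260,170:330],(500,500)),cv2.resize(T[115:175,140:260],(300,150)).repeat(1,0) if 0 else cv2.copyMakeBorder(cv2.resize(T[115:175,140:200+60],(300,150)),0,350,0,0,0)])[:,:,::-1])
plan([.4335,.0305,.25],np.pi/2+.036)
E
```

```text
red topface 100 [172, 153, 7, 9, 41] [0.6004 0.2604] off 0.001
red topface 150 [172, 153, 5, 6, 25] [0.6039 0.2629] off 0.0033
red topface 190 [172, 154, 5, 4, 19] [0.6033 0.2626] off 0.003
red tri [0.6053 0.2624 0.2474] 0.0013 off 0.0028
yellow topface 100 [198, 152, 6, 9, 41] [0.6037 0.1865] off -0.0012
yellow topface 150 [198, 152, 6, 6, 30] [0.6058 0.1871] off -0.0006
yellow topface 190 [198, 153, 5, 5, 22] [0.6058 0.1877] off -0.0
yellow tri [0.6085 0.188  0.2454] 0.0005 off 0.0002
blue tri [0.613  0.12   0.2439] 0.0033 off 0.0023
t 29.8 rz -0.001 d [ 0.0242 -0.0117  0.1582] tilt [-0.0029 -0.0008] j7 1.27
```

View pics/s9.png

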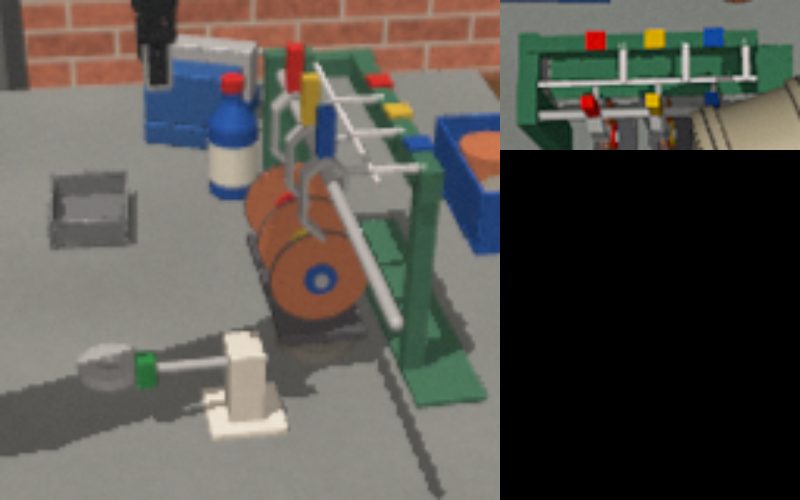

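All three hang at their marks, about 3 mm off at most, and the bolt is still out. Next I push it home.

Call:
drive_effector(plan={"increments": [[0.024, -0.0117, 0.04, 0, 0, 0, 0.05], [0, 0, 0.04, 0, 0, 0, 0.05], [0, 0, 0.04, 0, 0, 0, 0.05], [0, 0, 0.038, 0, 0, 0, 0.05], [0, 0, 0, 0, 0, 0, 0.05], [0, 0, 0, 0, 0, 0, 0.05], [0, 0, 0, 0, 0, 0, 0.05]]})

```text
time: 30.5
tool_pos: [0.4344, 0.0305, 0.2521]
tcp_rot: [-0.0, -0.017, 1.0, 0.0]
contact_force: [1.3, -0.3, 0.7]
gripper_width: 0.05
grip_force: 0.0
```

```bash
python3 -c "
from h import *
plan([.4335,.0302,.117],np.pi/2+.036)"
```

```text
t 30.5 rz -0.002 d [ 0.0009 -0.0003  0.1352] tilt [-0.0007  0.0005] j7 1.29
```

Call:
drive_effector(plan={"increments": [[0.001, 0, 0.035, 0, 0, 0, 0.05], [0, 0, 0.035, 0, 0, 0, 0.05], [0, 0, 0.035, 0, 0, 0, 0.05], [0, 0, 0.03, 0, 0, 0, 0.05], [0, 0, 0, 0, 0, 0, 0.05], [0, 0, 0, 0, 0, 0, 0], [0, 0, 0, 0, 0, 0, 0], [0, 0, 0, 0, 0, 0, 0], [0, 0, 0, 0, 0, 0, 0], [0, 0, 0, 0, 0, 0, 0]]}, grip_n=60)

```text
time: 31.5
tool_pos: [0.4335, 0.0298, 0.1176]
tcp_rot: [0.001, -0.017, 1.0, 0.002]
contact_force: [0.3, -7.4, 6.0]
gripper_width: 0.0195
grip_force: 58.7
```

Call:
drive_effector(plan={"increments": [[-0.01, 0, 0, 0, 0, 0, 0], [-0.01, 0, 0, 0, 0, 0, 0], [-0.01, 0, 0, 0, 0, 0, 0], [-0.01, 0, 0, 0, 0, 0, 0], [-0.007, 0, 0, 0, 0, 0, 0], [0, 0, 0, 0, 0, 0, 0], [0, 0, 0, 0, 0, 0, 0]]})

```text
time: 32.2
tool_pos: [0.4786, 0.0313, 0.1176]
tcp_rot: [-0.002, -0.017, 1.0, 0.002]
contact_force: [-11.4, -5.0, 15.6]
gripper_width: 0.019
grip_force: 60.5
```

Call:
drive_effector(plan={"increments": [[-0.003, 0, 0, 0, 0, 0, 0], [0, 0, 0, 0, 0, 0, 0], [0, 0, 0, 0, 0, 0, 0]]})

```text
time: 32.5
tool_pos: [0.4792, 0.0313, 0.1172]
tcp_rot: [-0.005, -0.017, 1.0, 0.002]
contact_force: [-27.9, -5.6, 33.1]
gripper_width: 0.019
grip_force: 63.4
```

Call:
drive_effector(plan={"increments": [[0.004, 0, 0, 0, 0, 0, 0.04], [0, 0, 0, 0, 0, 0, 0.05], [0, 0, 0, 0, 0, 0, 0.05], [0, 0, -0.03, 0, 0, 0, 0.05], [0, 0, -0.05, 0, 0, 0, 0.05], [0, 0, -0.05, 0, 0, 0, 0.05], [0.03, -0.03, -0.05, 0, 0, 0, 0.05], [0.03, -0.04, 0, 0, 0, 0, 0.05], [0, -0.04, 0, 0, 0, 0, 0.05], [0, -0.04, 0, 0, 0, 0, 0.05]]})

```text
time: 33.5
tool_pos: [0.4458, -0.0888, 0.2642]
tcp_rot: [-0.008, -0.021, 1.0, 0.006]
contact_force: [0.9, 0.6, -0.8]
gripper_width: 0.0495
grip_force: 0.0
```

Call:
drive_effector(plan={"increments": [[0, -0.045, 0, 0, 0, 0, 0.05], [0, -0.045, 0, 0, 0, 0, 0.05], [0, 0, 0, 0, 0, 0, 0.05], [0, 0, 0, 0, 0, 0, 0.05]]})

```text
time: 33.9
tool_pos: [0.4406, -0.1747, 0.2676]
tcp_rot: [-0.004, -0.019, 1.0, 0.002]
contact_force: [-0.2, -0.8, -0.1]
gripper_width: 0.0499
grip_force: 0.0
```

```bash
python3 - <<'E'
from h import *
T=r.capture('top');S=r.capture('side')
for c in MARK: offset(c,T,S)
b=[x for x in blobs(T,'green') if abs(x[0][0]-253)<6 and x[0][1]>190]; print(b)
cv2.imwrite('pics/s10.png',cv2.resize(T[100:290,110:420],(780,478))[:,:,::-1])
E
```

```text
red topface 100 [172, 153, 8, 9, 47] [0.5995 0.2601] off 0.0007
red topface 150 [172, 153, 5, 6, 25] [0.6039 0.2629] off 0.0033
red topface 190 [172, 154, 5, 4, 19] [0.6033 0.2626] off 0.003
red tri [0.6056 0.2628 0.2472] 0.0016 off 0.0031
yellow topface 100 [198, 152, 6, 9, 43] [0.6031 0.1859] off -0.0017
yellow topface 150 [198, 152, 6, 6, 33] [0.6058 0.1865] off -0.0012
yellow topface 190 [198, 153, 5, 5, 24] [0.6052 0.1876] off -0.0
yellow tri [0.6086 0.1879 0.2461] 0.0004 off 0.0001
blue topface 100 [222, 152, 6, 5, 28] [0.6079 0.1178] off 0.0003
blue topface 150 [222, 152, 5, 5, 21] [0.6088 0.1184] off 0.0009
blue tri [0.6108 0.1187 0.2438] 0.0007 off 0.001
[(array([253., 207.]), [251, 205, 5, 5, 25])]
```

View pics/s10.png

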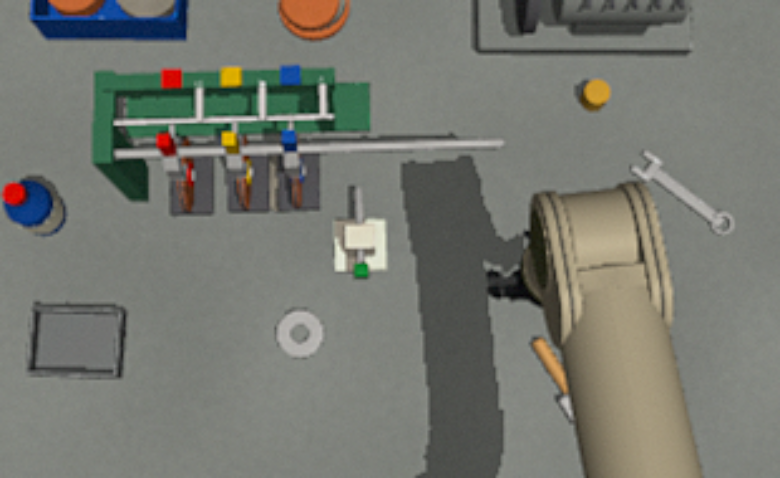

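The final view shows all three carriers level with their marks, the knob back at its home pixel (253,207), and the bystanders in view untouched. Handing in.

```bash
python3 -c "
from cell import r
print(r.close_job())"
```

```text
the job is handed in; nothing more can be done
None
```

The job is handed in after about 34 s of robot time: the red, yellow and blue carriers hang about 3 mm or less from their marks by camera, and the gate bolt was pulled out to its stop first and pushed fully home at the end.

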